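# Lock the filter panel of the bench air-filter unit

## Task

The filter panel on top of the bench air-filter unit stands ajar on its sprung hinge. Without gripping anything, push the panel down flush with the fingertips, and with a fingertip in the slot of each of its two fasteners turn both a full quarter turn clockwise (seen from above) to their stops, so that the panel is locked shut and stays flush when you let go. Do not pull the panel further open, and leave the small things standing around the unit where they are.

Things in the scene. Friction and masses are not known exactly. Their poses are not given: they have to be found in the camera images.
- filter_unit: White bench air-filter unit, 220 deep (x) x 290 wide (y) x 100 mm high, fixed. Origin: centre of its underside; x to its back, y to its left, z up; its front (display, air slots) faces -x. Placed and turned (to 0.25 rad) differently each time. In its top an aluminium panel 176 x 250 mm, hinged at the rear along y at x = +88, z = 100 mm; shut, it is flush with the rim at z = 100 mm.
- panel (a joint): Opening of the panel, rad: 0 = flush, more = front edge higher (stop at 0.35). A hinge spring holds it ajar at about 0.16; pressing it flush at a fastener takes 5 to 7 N, and let go unlocked it rises again. One locked fastener keeps it within 0.015. A fastener turned while the panel is up lays its cam on top of the ledge, so the panel cannot shut: turn it back then.
- panel_front (a point): Middle of the panel's front top edge, 178 mm in front of the hinge axis and about 28 mm above the rim while ajar; moves with the panel.
- left_fastener (a joint): Turn of the left fastener, rad: 0 = unlocked, slot parallel to the unit's front edge; 1.571 = locked at its stop, slot square to the front edge, cam under the front ledge. Grows clockwise seen from above; starts at 0 to 0.3; stops at both ends. Stays where it is left; turning takes about 3 to 6 N pushed at 22 mm from the axis.
- right_fastener (a joint): The same for the right fastener, which also locks clockwise.
- left_fastener_slot (a point): Left fastener: its axis at the slot's floor. Round head 72 mm across: two black lugs with one straight bright-floored slot between, right across it, 32 mm wide, 14 mm deep, open at ends and top. In the unit's frame, panel shut: x = -50, y = +68, z = 103 mm (lug tops 117). Site x axis: along the slot, to the unit's right at joint value 0, to its front at 1.571; z: up out of the panel.
- right_fastener_slot (a point): The same point of the right fastener, which is alike: x = -50, y = -68, z = 103 mm in the unit's frame with the panel shut. Shut fingertips fit into one half of a slot, centred 20 to 24 mm out from the axis, and turn the head by pushing a lug sideways round a quarter circle while pressing the slot's floor.
- vial_0: Small capped glass vial, 27 mm across, 60 mm high, loose; origin at the centre of its underside. Leave it alone.
- beaker_small: Small glass beaker, 51 mm across, 52 mm high, loose; origin at the centre of its underside. Leave it alone.
- timer_0: White lab timer, 24 x 64 x 52 mm, loose; origin at the centre of its underside. Leave it alone.
- rinse_bottle: White plastic rinse bottle, 68 mm across, 154 mm high, loose; origin at the centre of its underside. Leave it alone.
- reagent_small: Amber reagent bottle, 53 mm across, 141 mm high, loose; origin at the centre of its underside. Leave it alone.

How it is judged:
On the way, in this order (a step that is already met when the one before it is completed fails the run):
1. the panel is pushed down flush (value of joint panel below 0.022 rad), for 0.1 s.
2. one fastener is turned to lock with the panel flush (value of joint panel below 0.022 rad and value of joint any of left_fastener, right_fastener above 1.4 rad), for 0.1 s.
At the end, for the whole second after the job is handed in: With nothing touching it, the panel stays shut to within 0.022 rad (about 4 mm at its front edge), both fasteners stand beyond 1.4 rad (within about 10 degrees of the locked stop), and the five small loose things are within 25 mm of where they stood (value of joint panel below 0.022 rad and value of joint each of left_fastener, right_fastener above 1.4 rad and distance of each of vial_0, beaker_small, timer_0, rinse_bottle, reagent_small from where it was at the start of the episode below 0.025 m).
It fails at once if the panel is lifted further open (value of joint panel above 0.24 rad).
It fails at once if a small thing beside the work is lifted, carried or knocked more than 25 mm away (distance of any of vial_0, beaker_small, timer_0, rinse_bottle, reagent_small from where it was at the start of the episode above 0.025 m).
It also fails if it takes over 54 s, if anything falls off the work surface, if the arm or the gripper's body presses on something with over 40 N, if the wrist force passes 120 N, or if a joint passes its speed limit or range.

## Robot

A 6-joint arm with a two-finger parallel gripper is mounted at the origin on a cart in front of the work surface, level with it; the furniture and walls round the work are solid. World frame = base frame: x ahead of the robot, y to its left, z up, the work surface at z = 0. Lengths are in m, angles in rad, forces in N, time in s.
With the tool pointing down it reaches from about 0.2 to 0.875 m from the base axis. Payload 3.4 kg.
Tool frame: the origin (TCP) lies at the very end of the fingers, on their centre line; the grasp point (between the pads) lies 19 mm behind it; z points along the fingers, y is the direction in which the jaws open and shut (so a half turn about z gives the same grasp; the last joint's range is limited). The gripper opens to 94 mm and grips with 3 to 60 N. Pads are 16 mm wide; open, the fingers measure 119 mm over their backs; the gripper's body (75 mm by 177 mm) begins 78 mm behind the grasp point.
Start: joints at [-1.448, 0.276, 1.505, -0, 1.361, -0.121], TCP at [0.139, -0.558, 0.205] pointing down, gripper open.
Joint ranges: [-2.89, 2.89], [-0.75, 2.08], [0.22, 2.7], [-1.18, 4.32], [0.11, 2.71], [-2.7, 2.7]. Speed limits (rad/s): [2.57, 2.57, 3.14, 3.14, 3.14, 3.14].

## Interface

Orientations are given as a rotation vector (axis times angle).
In Python, from station import env gives the robot as it stands.
- The arm moves only by the shell command python3 -m inch 'ROWS' [OPENING] [FORCE]. ROWS is JSON, a list of rows, each a list of 6 numbers: the shift along the tool's x, y, z in mm, then the turn, a rotation vector about the tool's x, y, z in rad. In form: [[x, y, z, ax, ay, az], ...]. A call has 1 to 12 rows; each row is the pose to reach, as a shift and turn from the pose commanded when the call began, along the tool's axes at that moment; what a row does not reach only later rows make up. A row lasts 1/8 s, in which the tool goes at most 62.5 mm and 10.7 degrees, less where a joint would pass 70% of its speed; a pose out of reach is approached as far as the arm can. A call with a gripper value outside its range is refused whole. OPENING is the closure in counts, from 0 (fully open) to 255 (shut), set as the call begins (- or left out, the last holds). The fingers move at their own pace and stop on an object; FORCE is the grip in N (left out, the last holds). Time passes only in rows, so rows that repeat a pose let the fingers close. It gives the time, the measured TCP pose, the force and the opening at its end, in the units of the state.
- env.get_obs(): the state, without advancing time (a new reading comes with each control period).
- env.read_camera(name): name is "scene" or "top" or "wrist"; returns a dict with "pixels" (400x640x3 uint8, red, green, blue), "intrinsics" (3x3 intrinsics, pixels), "k1" (the pictures are not rectified: a ray, as slopes to the right and down, at radius r is drawn at 1 + k1 r^2 times it, then the intrinsics apply), "T" (4x4, takes a point from camera to world coordinates); the wrist camera has in their place "tool_from_camera" (4x4, takes a point from camera to tool coordinates, whose origin is the TCP and whose axes are the flange's). Camera axes: x right, y down, z forward; pixel columns grow to the right and rows downward; lengths in m; the calibration is good to about 2 mm. A picture is of the moment at which its call begins: read the wrist's pose just before it. There is no depth.
- env.job_done(): hands the job in, once; it reports no verdict.
The state is a dict: "clock": time; "joint_pos": joint angles; "qvel": joint speeds; "tau": joint torques, N m; "tool_pos": TCP position; "orientation": TCP orientation; "wrist_force": force on the tool from outside, world axes, zero at the start; "ft_torque": the same for the moment, N m; "grip_width": finger opening in m.
Only numpy, scipy, OpenCV 4.12 (cv2) and the standard library are available. Lean on these libraries where they do the work, as an engineer would, in place of code of your own. Each camera call takes 0.05 s, during which the arm holds its last target.

## Working session

There is one attempt and no reset: what is moved stays moved. The work goes in short steps, Python scripts to look and compute and a shell command to move; the robot and the scene stay as the last step left them, time stands still between calls to the robot, and variables do not carry over. Pictures are saved under pics/ and viewed, and the job is handed in when it is done.

```bash
ls; mkdir -p pics; python3 - <<'E'
from station import env
import cv2
print(env.get_obs())
for n in ["scene","top","wrist"]:
    c=env.read_camera(n)
    cv2.imwrite(f"pics/{n}0.png",c["pixels"][:,:,::-1])
    print(n,c["intrinsics"],c["k1"],c.get("T"),c.get("tool_from_camera"))
E
```

```text
pics
{'clock': 0.0, 'joint_pos': array([-1.44800032e+00,  2.76568914e-01,  1.50608060e+00, -1.86388642e-05,
        1.36070050e+00, -1.21027917e-01]), 'qvel': array([-0.00034926,  0.00228451,  0.00144639, -0.00013547,  0.00097374,
        0.00072476]), 'tau': array([ 3.99425326e-04, -4.04575109e+01, -2.37223935e+01,  7.01218983e-02,
        3.47407849e-02, -1.34655015e-04]), 'tool_pos': array([ 0.13871805, -0.55744909,  0.20464055]), 'orientation': array([-3.11653051e+00, -3.81842083e-01,  3.10516739e-05]), 'wrist_force': array([-0.16822365,  0.65606664, -0.44238285]), 'ft_torque': array([ 0.0055222 , -0.009696  ,  0.01792857]), 'grip_width': 0.09402055003704397}
scene [[392.98133191   0.         325.27887705]
 [  0.         392.98133191 202.87155085]
 [  0.           0.           1.        ]] -0.02824001509583726 [[-0.74659463 -0.51764843  0.4178954   0.01695754]
 [-0.66527751  0.58234693 -0.46720219  0.60117763]
 [-0.00151362 -0.62682706 -0.77915695  1.06600714]
 [ 0.          0.          0.          1.        ]] None
top [[363.90046954   0.         322.30654587]
 [  0.         363.90046954 202.20706316]
 [  0.           0.           1.        ]] -0.03916888622149505 [[-0.01260432 -0.9970855   0.07524384  0.46140201]
 [-0.99911246  0.01558313  0.03913387 -0.01238096]
 [-0.04019235 -0.0746838  -0.99639696  0.99100221]
 [ 0.          0.          0.          1.        ]] None
wrist [[286.82221418   0.         320.85518614]
 [  0.         286.82221418 198.5933739 ]
 [  0.           0.           1.        ]] -0.019061440487837932 None [[-1.06160719e-04 -9.64856366e-01 -2.62777820e-01  7.48713888e-02]
 [ 9.99999297e-01 -4.12675364e-04  1.11124983e-03  4.30886255e-04]
 [-1.18063841e-03 -2.62777517e-01  9.64855732e-01 -1.78812021e-01]
 [ 0.00000000e+00  0.00000000e+00  0.00000000e+00  1.00000000e+00]]
```

View pics/top0.png

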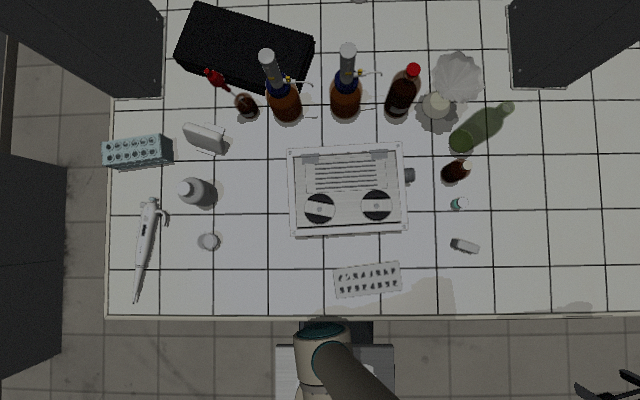

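View pics/scene0.png

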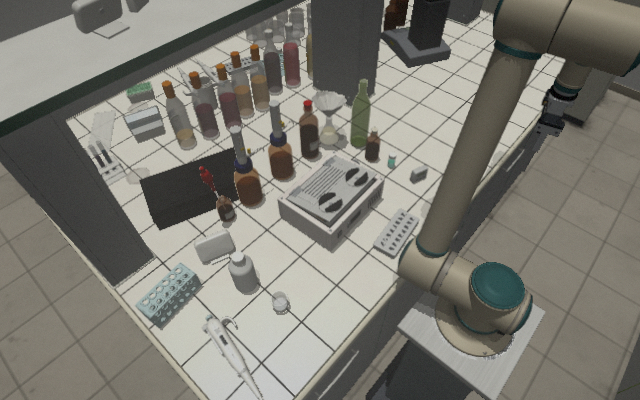

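The top view shows the unit in columns 287-408, rows 140-238. The fastener heads are near (320,207) on the left and (377,205) on the right. I'll enlarge it.

```bash
python3 - <<'E'
import cv2
a=cv2.imread("pics/top0.png")[130:250,275:425]
cv2.imwrite("pics/topc.png",cv2.resize(a,None,fx=5,fy=5,interpolation=cv2.INTER_CUBIC))
E
```

```text
(no output)
```

View pics/topc.png

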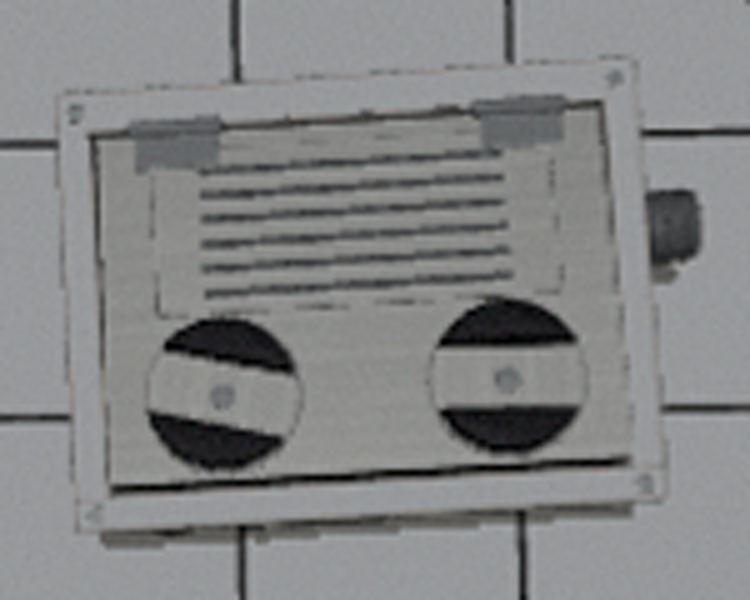

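```bash
cat > h.py <<'E'
import numpy as np, cv2
from scipy.spatial.transform import Rotation as R
from scipy.optimize import least_squares
TI=np.array([[363.90046954,0,322.30654587],[0,363.90046954,202.20706316],[0,0,1]]);Tk=-0.03916888622149505
TT=np.array([[-0.01260432,-0.9970855,0.07524384,0.46140201],[-0.99911246,0.01558313,0.03913387,-0.01238096],[-0.04019235,-0.0746838,-0.99639696,0.99100221],[0,0,0,1]])
def pix(P,I,k,T):
    p=(np.asarray(P,float)-T[:3,3])@T[:3,:3]; s=p[:,:2]/p[:,2:]
    s=s*(1+k*(s**2).sum(1,keepdims=True)); return s*I[0,0]+I[:2,2]
def ray(uv,z,I,k,T):
    s0=(np.asarray(uv,float)-I[:2,2])/I[0,0]; s=s0.copy()
    for _ in range(20): s=s0/(1+k*(s**2).sum(1,keepdims=True))
    d=np.c_[s,np.ones(len(s))]@T[:3,:3].T
    z=np.broadcast_to(z,len(s)); return T[:3,3]+d*((z-T[2,3])/d[:,2])[:,None]
def unit2w(pose,P):
    x,y,t=pose; c,s=np.cos(t),np.sin(t); P=np.asarray(P,float)
    return np.c_[x+c*P[:,0]-s*P[:,1],y+s*P[:,0]+c*P[:,1],P[:,2]]
def panelpt(P,a): # point in unit frame, panel shut -> panel at opening a
    P=np.array(P,float); d=P-[.088,0,.1]; c,s=np.cos(a),np.sin(a)
    # front (neg x) rises
    return np.c_[.088+c*d[:,0]+s*d[:,2],P[:,1],.1-s*d[:,0]+c*d[:,2]]
E
python3 - <<'E'
from h import *
f=lambda a:(np.array(a,float)+.5)/5-.5+[275,130]
C=f([[58,95],[634,58],[665,498],[78,530]])
U=np.array([[.11,.145,.1],[.11,-.145,.1],[-.11,-.145,.1],[-.11,.145,.1]])
W=ray(C,.1,TI,Tk,TT);print(W)
print(np.linalg.norm(W-np.roll(W,1,0),axis=1))
r=least_squares(lambda q:(pix(unit2w(q,U),TI,Tk,TT)-C).ravel(),[.45,0,0]);print(r.x,r.fun)
F=panelpt([[-.05,.068,.103],[-.05,-.068,.103]],.16);Fw=unit2w(r.x,F);print(Fw)
print(pix(Fw,TI,Tk,TT),f([[222,396],[508,380]]))
# slot angles
for n,(a,b),z in [("L",([[160,382],[290,404]]),Fw[0,2]),("R",([[440,377],[580,377]]),Fw[1,2])]:
    w=ray(f([a,b]),z,TI,Tk,TT);d=w[1]-w[0];print(n,np.arctan2(d[1],d[0])+np.pi/2-r.x[2])
print("shut",unit2w(r.x,[[-.05,.068,.103],[-.05,-.068,.103]]))
E
```

```text
[[ 0.66437317  0.11117622  0.1       ]
 [ 0.67697385 -0.17511415  0.1       ]
 [ 0.45976839 -0.18367989  0.1       ]
 [ 0.44785653  0.10238838  0.1       ]]
[0.2166949  0.28656754 0.21737429 0.28631617]
[ 0.56232512 -0.03626139  0.04174494] [-0.80948593 -0.69274544  0.56349632 -0.52987072  0.86184972  0.52353997
 -0.65915174  0.61627969]
[[ 0.51176949  0.02968623  0.12494759]
 [ 0.51744515 -0.10619528  0.12494759]]
[[319.01447618 208.54112562]
 [376.13361331 205.2971099 ]] [[319.  208.8]
 [376.2 205.6]]
L -0.22433746253686707
R -0.05715267290930839
shut [[ 0.50953085  0.02959273  0.103     ]
 [ 0.51520651 -0.10628879  0.103     ]]
```

The geometry agrees: the predicted fastener centres fall within 0.4 px of those I read off, and the slot turns are about 0.22 (left) and 0.05 (right). Next I shut the gripper and move to hover over the right end of the right slot.

```bash
python3 -m inch '[[39,-27,0,0,0,-0.18],[78,-54,0,0,0,-0.36],[117,-81,0,0,0,-0.54],[157,-108,0,0,0,-0.72],[196,-135,0,0,0,-0.9],[235,-162,0,0,0,-1.08],[274,-190,0,0,0,-1.26],[313,-217,0,0,0,-1.44],[352,-244,0,0,0,-1.62],[392,-271,0,0,0,-1.8],[431,-298,0,0,0,-1.98],[470,-325,0,0,0,-2.16]]' 255 30
cat >> h.py <<'E'
UP=np.array([0.56232512,-0.03626139,0.04174494])
def target(side,phi,r=.022,z=.103,lead=0.,a=0.):
    """TCP pos + heading for tool in the unit's-right/front half of the slot"""
    P=panelpt([[-.05,.068 if side=='L' else -.068,.103]],a); A=unit2w(UP,P)[0]
    h=UP[2]-np.pi/2-phi
    return np.r_[A[:2]+r*np.array([np.cos(h),np.sin(h)]),z], UP[2]-phi+np.pi
def rowto(pos,rotvec,tp,head):
    Rm=R.from_rotvec(rotvec); 
    Rt=R.from_matrix(np.c_[[np.cos(head),np.sin(head),0],[np.sin(head),-np.cos(head),0],[0,0,-1]])
    return np.r_[np.round(Rm.inv().apply(tp-pos)*1000,1),np.round((Rm.inv()*Rt).as_rotvec(),3)]
E
python3 - <<'E'
from station import env
from h import *
o=env.get_obs();t=target('R',.05,a=.16,z=.17);print(o['joint_pos'],t,rowto(o['tool_pos'],o['orientation'],*t))
E
```

```text
clock: 1.65
tool_pos: [0.5172, -0.1278, 0.2053]
orientation: [-1.124, -2.934, 0.0]
wrist_force: [0.0, -1.0, 0.5]
grip_width: 0.0004
[-3.72742374e-01  2.12572915e-01  1.59309989e+00 -2.59057972e-04
  1.33612853e+00 -1.21184525e+00] (array([ 0.51726354, -0.12819453,  0.17      ]), np.float64(3.133337593589793)) [-0.3   -0.2   35.3   -0.    -0.    -0.723]
```

```bash
python3 -m inch '[[0,0,5,0,0,-0.18],[0,0,15,0,0,-0.36],[0,0,25,0,0,-0.54],[0,0,35,0,0,-0.723],[0,0,35,0,0,-0.723]]'
python3 - <<'E'
from station import env
from h import *
o=env.get_obs();t=target('R',.05,a=.16,z=.17);print(o['joint_pos'],o['tool_pos'],rowto(o['tool_pos'],o['orientation'],*t))
c=env.read_camera("wrist");cv2.imwrite("pics/w1.png",c["pixels"][:,:,::-1])
c=env.read_camera("scene");cv2.imwrite("pics/s1.png",cv2.resize(c["pixels"][130:260,260:420,::-1],None,fx=4,fy=4))
E
```

```text
clock: 2.28
tool_pos: [0.5157, -0.1289, 0.1695]
orientation: [-0.027, -3.139, -0.001]
wrist_force: [0.0, -1.0, -0.5]
grip_width: 0.0002
[-3.75785652e-01  2.35503889e-01  1.65393306e+00 -4.93590140e-05
  1.25450730e+00 -1.92960182e+00] [ 0.51568229 -0.12886796  0.16950432] [-1.6e+00  7.0e-01 -5.0e-01  1.0e-03 -2.0e-03 -9.0e-03]
```

View pics/w1.png

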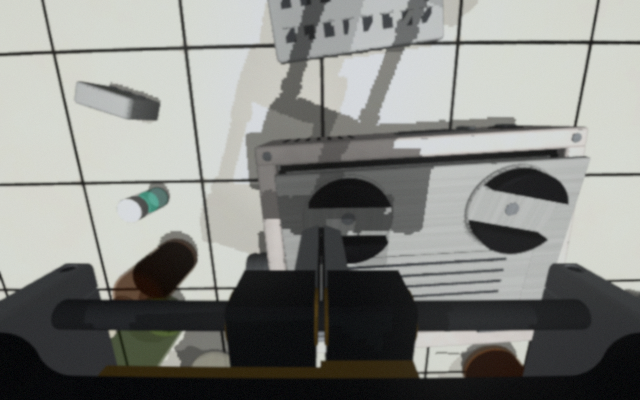

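View pics/s1.png

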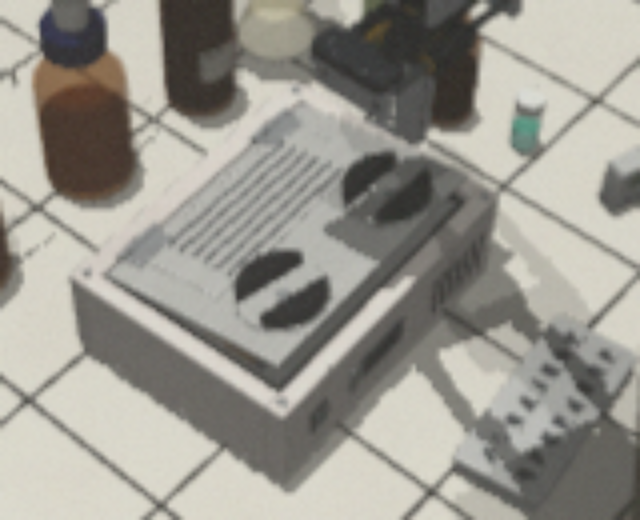

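The wrist view has the right fastener's centre screw at (348,218), the left one's at (511,209), and the shut fingertips around (325,225) in the right slot's right half. I'll check those pixels against the prediction.

```bash
python3 - <<'E'
from station import env
from h import *
c=env.read_camera("wrist");o=env.get_obs()
T=np.eye(4);T[:3,:3]=R.from_rotvec(o['orientation']).as_matrix();T[:3,3]=o['tool_pos'];T=T@c['tool_from_camera']
F=unit2w(UP,panelpt([[-.05,-.068,.103],[-.05,.068,.103]],.16))
print(pix(F,c['intrinsics'],c['k1'],T), pix([o['tool_pos']],c['intrinsics'],c['k1'],T),F[0])
print(ray([[348,218],[511,209]],F[:,2],c['intrinsics'],c['k1'],T)-F)
a=c["pixels"][140:300,240:440,::-1];cv2.imwrite("pics/w2.png",cv2.resize(a,None,fx=4,fy=4,interpolation=cv2.INTER_CUBIC))
E
```

```text
[[350.07145545 218.25444605]
 [514.40561661 208.97924373]] [[322.36064984 240.08212906]] [ 0.51744515 -0.10619528  0.12494759]
[[-2.51527388e-04 -1.71544039e-03  0.00000000e+00]
 [-3.28646332e-05 -2.85815775e-03  0.00000000e+00]]
```

View pics/w2.png

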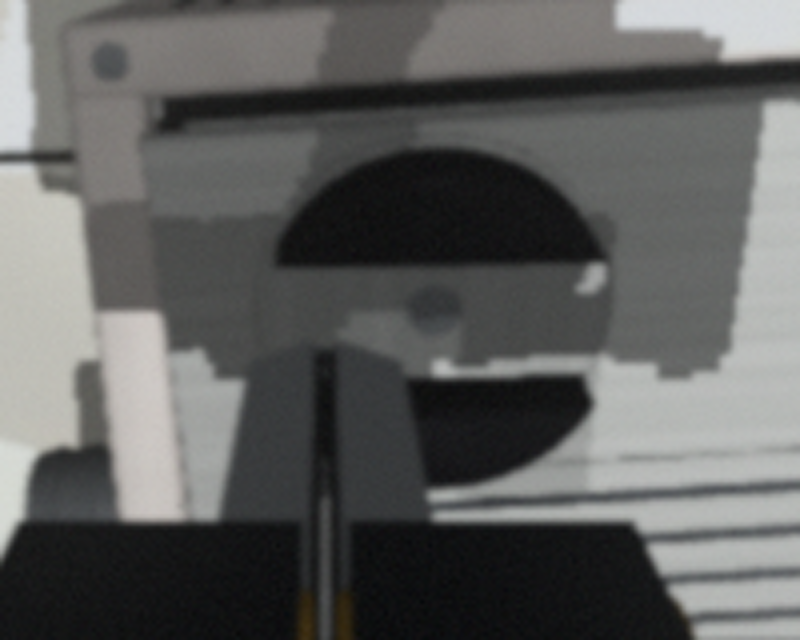

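The wrist and top views agree to 2 mm, and the tip lines up with the slot. Now I descend into it.

```bash
python3 -m inch '[[0,0,10,0,0,0],[0,0,25,0,0,0],[0,0,35,0,0,0],[0,0,40,0,0,0],[0,0,44,0,0,0],[0,0,48,0,0,0],[0,0,48,0,0,0]]'
```

```text
clock: 3.3
tool_pos: [0.5165, -0.1292, 0.1224]
orientation: [0.023, 3.141, -0.0]
wrist_force: [0.2, 0.2, 0.2]
grip_width: 0.0005
```

```bash
python3 -m inch '[[0,0,4,0,0,0],[0,0,8,0,0,0],[0,0,12,0,0,0],[0,0,15,0,0,0],[0,0,15,0,0,0]]'
python3 - <<'E'
from station import env
import cv2
c=env.read_camera("scene");cv2.imwrite("pics/s2.png",cv2.resize(c["pixels"][130:260,260:420,::-1],None,fx=4,fy=4))
E
```

```text
clock: 3.92
tool_pos: [0.5162, -0.1293, 0.1073]
orientation: [-0.023, -3.141, 0.0]
wrist_force: [-3.1, -1.1, 2.7]
grip_width: 0.0004
```

View pics/s2.png

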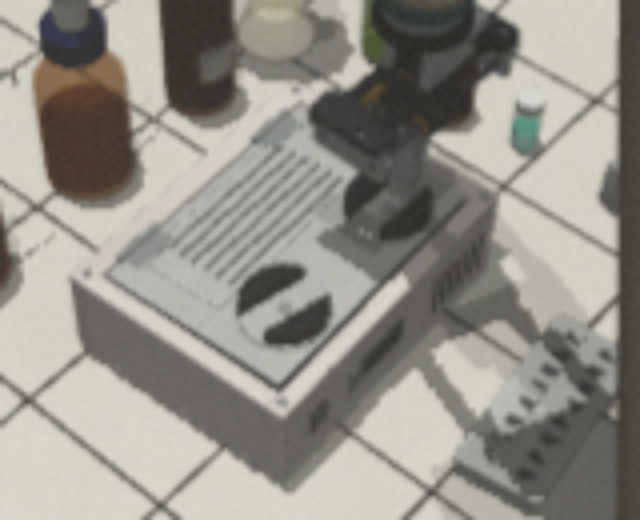

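The scene view shows the tip in the right slot and the panel nearly flush. I'll press it the rest of the way.

```bash
python3 -m inch '[[0,0,2,0,0,0],[0,0,4,0,0,0],[0,0,5,0,0,0],[0,0,5,0,0,0],[0,0,5,0,0,0]]'
```

```text
clock: 4.6
tool_pos: [0.5166, -0.1293, 0.1031]
orientation: [0.023, 3.141, -0.001]
wrist_force: [-3.3, -1.7, 7.7]
grip_width: 0.0006
```

```bash
python3 -m inch '[[0,0,1,0,0,0],[0,0,2,0,0,0],[0,0,2,0,0,0],[0,0,2,0,0,0]]'; python3 - <<'E'
from h import *
for ph in [0.05,0.3,0.6,.9,1.2,1.57]: print(ph,target('R',ph))
E
```

```text
clock: 5.1
tool_pos: [0.5172, -0.1293, 0.1028]
orientation: [0.023, 3.139, -0.001]
wrist_force: [-5.1, 0.7, 16.2]
grip_width: 0.0004
0.05 (array([ 0.5150249 , -0.12828804,  0.103     ]), np.float64(3.133337593589793))
0.3 (array([ 0.50958785, -0.12755921,  0.103     ]), np.float64(2.8833375935897934))
0.6 (array([ 0.50355296, -0.12494877,  0.103     ]), np.float64(2.583337593589793))
0.9 (array([ 0.49855905, -0.12067148,  0.103     ]), np.float64(2.283337593589793))
1.2 (array([ 0.4950522 , -0.11510944,  0.103     ]), np.float64(1.9833375935897932))
1.57 (array([ 0.49322642, -0.10722442,  0.103     ]), np.float64(1.6133375935897931))
```

The panel is flush (tip at z 0.1028, 16 N). Next I work out the arc rows.

```bash
cat >> h.py <<'E'
def arc(side,phi,r,off,dA=(0,-.0012)):
    A=unit2w(UP,[[-.05,.068 if side=='L' else -.068,.103]])[0,:2]+dA
    hu=UP[2]-np.pi/2-phi; hv=hu-np.pi/2
    return A+r*np.array([np.cos(hu),np.sin(hu)])+off*np.array([np.cos(hv),np.sin(hv)]), UP[2]-phi+np.pi
E
python3 - <<'E'
from station import env
from h import *
o=env.get_obs();p=np.array([.5165,-.1292,o['tool_pos'][2]])
for ph,off in [(.05,.004),(.05,.008),(.15,.009),(.3,.009),(.45,.0095),(.6,.0095),(.75,.01),(.9,.01),(1.05,.01),(1.2,.01),(1.35,.01),(1.5,.01),(1.6,.011)]:
    q,h=arc('R',ph,.022,off); print(ph,off,rowto(p,o['orientation'],np.r_[q,p[2]],h))
E
```

```text
0.05 0.004 [ 5.5e+00 -3.0e-01 -0.0e+00 -1.0e-03  3.0e-03 -6.0e-03]
0.05 0.008 [ 9.5e+00 -4.0e-01 -0.0e+00 -1.0e-03  3.0e-03 -6.0e-03]
0.15 0.009 [ 1.26e+01  6.00e-01 -0.00e+00 -1.00e-03  3.00e-03  9.40e-02]
0.3 0.009 [ 1.57e+01  2.50e+00 -0.00e+00 -1.00e-03  3.00e-03  2.44e-01]
0.45 0.0095 [ 1.88e+01  5.00e+00 -1.00e-01 -0.00e+00  3.00e-03  3.94e-01]
0.6 0.0095 [ 2.11e+01  7.80e+00 -1.00e-01 -0.00e+00  3.00e-03  5.44e-01]
0.75 0.01 [ 2.34e+01  1.12e+01 -1.00e-01  0.00e+00  3.00e-03  6.94e-01]
0.9 0.01 [ 2.47e+01  1.45e+01 -1.00e-01  0.00e+00  3.00e-03  8.44e-01]
1.05 0.01 [ 2.55e+01  1.81e+01 -1.00e-01  1.00e-03  3.00e-03  9.94e-01]
1.2 0.01 [ 2.580e+01  2.170e+01 -1.000e-01  1.000e-03  3.000e-03  1.144e+00]
1.35 0.01 [ 2.550e+01  2.530e+01 -1.000e-01  1.000e-03  3.000e-03  1.294e+00]
1.5 0.01 [ 2.470e+01  2.880e+01 -1.000e-01  1.000e-03  3.000e-03  1.444e+00]
1.6 0.011 [ 2.390e+01  3.210e+01 -1.000e-01  1.000e-03  3.000e-03  1.544e+00]
```

```bash
python3 -m inch '[[5.5,-0.3,0,0,0,0],[9.5,-0.4,0,0,0,0],[12.6,0.6,0,0,0,0.094],[14.2,1.5,0,0,0,0.17],[15.7,2.5,0,0,0,0.244],[17.3,3.7,0,0,0,0.32],[18.8,5,0,0,0,0.394],[20,6.4,0,0,0,0.47],[21.1,7.8,0,0,0,0.544]]'
python3 - <<'E'
from station import env
import cv2
c=env.read_camera("scene");cv2.imwrite("pics/s3.png",cv2.resize(c["pixels"][130:260,260:420,::-1],None,fx=4,fy=4))
c=env.read_camera("wrist");cv2.imwrite("pics/w3.png",c["pixels"][:,:,::-1])
E
```

```text
clock: 6.22
tool_pos: [0.5003, -0.1236, 0.103]
orientation: [0.867, 3.008, -0.004]
wrist_force: [2.0, -4.1, 10.0]
grip_width: 0.0007
```

View pics/s3.png

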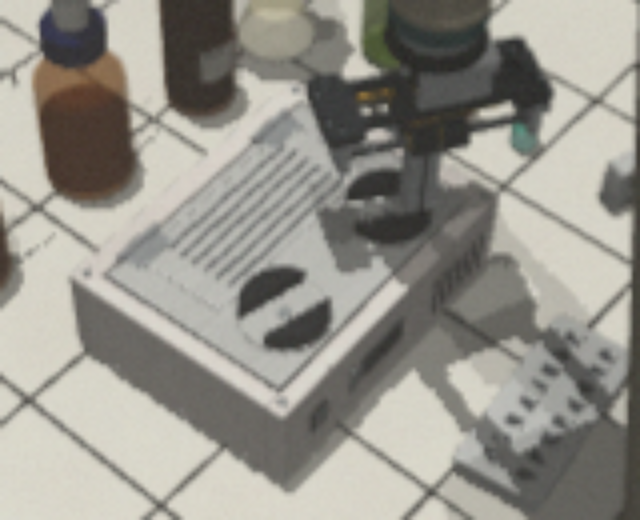

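View pics/w3.png

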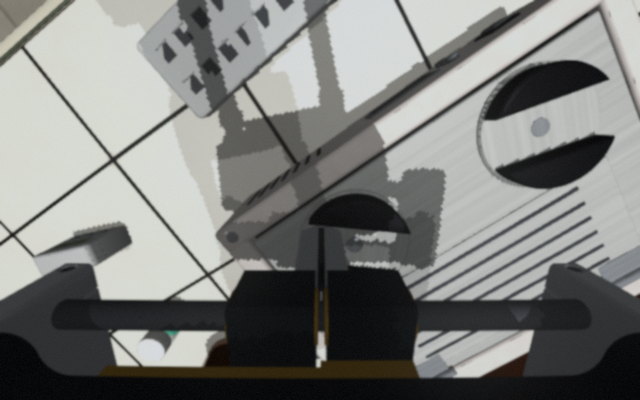

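The wrist view shows the right head turning with the tool, its slot slightly behind the tool's heading. The scene view still shows the panel flush. I continue the arc.

```bash
python3 - <<'E'
from station import env
from h import *
q,h=arc('R',.6,.022,.0095);p=np.r_[q,.1]
rv=R.from_matrix(np.c_[[np.cos(h),np.sin(h),0],[np.sin(h),-np.cos(h),0],[0,0,-1]]).as_rotvec()
print(q, env.get_obs()['tool_pos'])
for ph,off in [(.7,.01),(.8,.01),(.95,.01),(1.1,.011),(1.25,.011),(1.4,.011),(1.5,.012),(1.571,.012),(1.6,.013),(1.6,.015)]:
    q,h=arc('R',ph,.022,off); print(ph,off,rowto(p,rv,np.r_[q,p[2]],h)[[0,1,5]])
E
```

```text
[ 0.49549524 -0.12111655] [ 0.50007552 -0.12326581  0.10298888]
0.7 0.01 [2.6 1.1 0.1]
0.8 0.01 [4.7 2.4 0.2]
0.95 0.01 [7.4  4.8  0.35]
1.1 0.011 [10.7  8.   0.5]
1.25 0.011 [12.6  11.1   0.65]
1.4 0.011 [13.9 14.6  0.8]
1.5 0.012 [15.2 17.7  0.9]
1.571 0.012 [15.4   19.5    0.971]
1.6 0.013 [16.  21.1  1. ]
1.6 0.015 [17.1 22.7  1. ]
```

```bash
python3 -m inch '[[2.6,1.1,0,0,0,0.1],[4.7,2.4,0,0,0,0.2],[6,3.6,0,0,0,0.28],[7.4,4.8,0,0,0,0.35],[10.7,8,0,0,0,0.5],[12.6,11.1,0,0,0,0.65],[13.9,14.6,0,0,0,0.8],[15.2,17.7,0,0,0,0.9],[15.4,19.5,0,0,0,0.971],[16,21.1,0,0,0,1],[17.1,22.7,0,0,0,1],[17.1,22.7,0,0,0,1]]'
python3 - <<'E'
from station import env
import cv2
from h import *
print(arc('R',1.571,.022,.008))
c=env.read_camera("scene");cv2.imwrite("pics/s4.png",cv2.resize(c["pixels"][130:260,260:420,::-1],None,fx=4,fy=4))
c=env.read_camera("wrist");cv2.imwrite("pics/w4.png",c["pixels"][:,:,::-1])
E
```

```text
clock: 7.82
tool_pos: [0.4945, -0.1006, 0.1029]
orientation: [2.193, 2.23, -0.014]
wrist_force: [-7.1, -18.1, 13.8]
grip_width: 0.0006
(array([ 0.49289326, -0.10040934]), np.float64(1.6123375935897932))
```

View pics/s4.png

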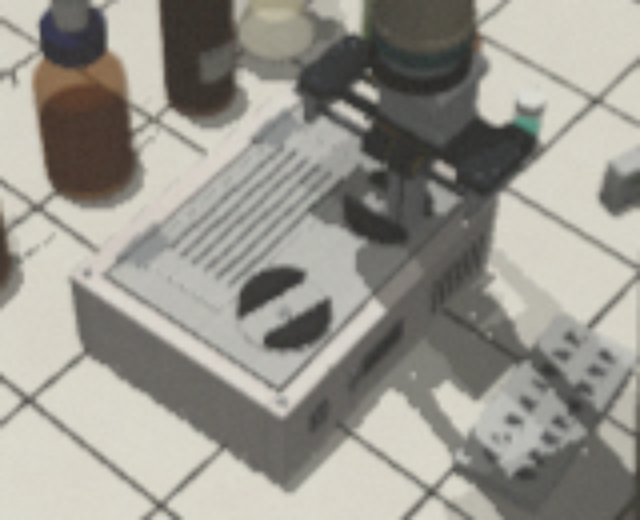

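View pics/w4.png

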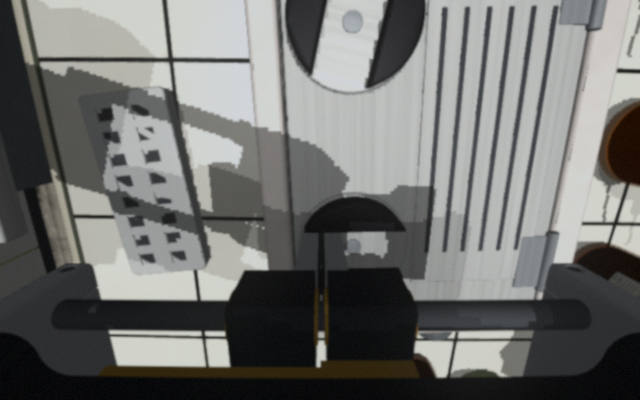

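The right fastener stands against its stop: 18 N sideways, the tip within 2 mm of its expected locked position, and the slot square to the front edge. I back off and lift.

```bash
python3 -m inch '[[-6,0,0,0,0,0],[-12,0,0,0,0,0],[-12,0,-15,0,0,0],[-12,0,-45,0,0,0],[-12,0,-70,0,0,0],[-12,0,-70,0,0,0]]'
python3 - <<'E'
from station import env
from h import *
o=env.get_obs();q,h=arc('L',.22,.022,0,(0,-.0014));print(rowto(o['tool_pos'],o['orientation'],np.r_[q,.15],h),q)
c=env.read_camera("wrist");cv2.imwrite("pics/w5.png",c["pixels"][:,:,::-1])
c=env.read_camera("top");cv2.imwrite("pics/t5.png",cv2.resize(c["pixels"][130:250,275:425,::-1],None,fx=5,fy=5,interpolation=cv2.INTER_CUBIC))
E
```

```text
clock: 8.68
tool_pos: [0.4951, -0.105, 0.1721]
orientation: [2.205, 2.232, 0.004]
wrist_force: [-0.6, -0.2, -0.4]
grip_width: 0.0006
[ 1.114e+02  1.180e+01  2.200e+01  3.000e-03  5.000e-03 -1.380e+00] [0.50562997 0.00654133]
```

View pics/w5.png

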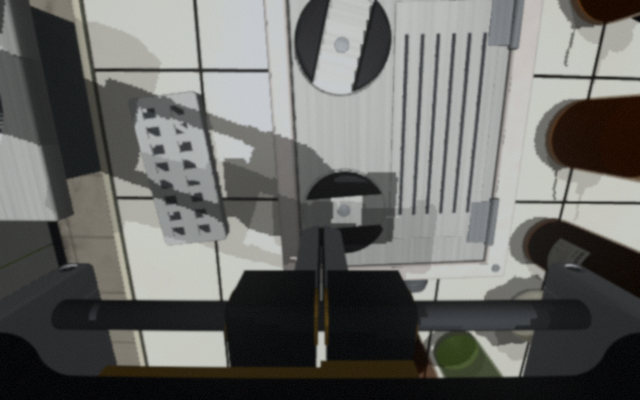

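The right slot, centred at (345,210), is square to the front edge, and the panel stays flush unaided. The left head is at (342,44), still unlocked. I move the tip there.

```bash
python3 -m inch '[[14,1.5,0,0,0,-0.17],[28,3,0,0,0,-0.34],[42,4.5,0,0,0,-0.52],[56,6,0,0,0,-0.69],[70,7.5,5,0,0,-0.86],[84,9,10,0,0,-1.03],[98,10.5,15,0,0,-1.21],[111.4,11.8,22,0,0,-1.38],[111.4,11.8,22,0,0,-1.38],[111.4,11.8,22,0,0,-1.38]]'
python3 - <<'E'
from station import env
from h import *
c=env.read_camera("wrist");o=env.get_obs();q,h=arc('L',.22,.022,0,(0,-.0014));print(o['joint_pos'],rowto(o['tool_pos'],o['orientation'],np.r_[q,.15],h),q)
T=np.eye(4);T[:3,:3]=R.from_rotvec(o['orientation']).as_matrix();T[:3,3]=o['tool_pos'];T=T@c['tool_from_camera']
print(pix(np.array([[*arc('L',.22,0,0,(0,-.0014))[0],.103]]),c['intrinsics'],c['k1'],T))
cv2.imwrite("pics/w6.png",cv2.resize(c["pixels"][140:300,240:440,::-1],None,fx=4,fy=4,interpolation=cv2.INTER_CUBIC))
E
```

```text
clock: 10.02
tool_pos: [0.5033, 0.0065, 0.1478]
orientation: [-0.284, -3.128, 0.001]
wrist_force: [0.4, 0.3, -0.4]
grip_width: 0.0005
[-1.25377468e-01  2.10190398e-01  1.74577532e+00 -3.77913785e-04
  1.18615949e+00 -1.51507442e+00] [-2.1e+00  6.0e-01 -1.9e+00 -0.0e+00 -1.0e-03 -3.0e-03] [0.50562997 0.00654133]
[[349.71478413 220.20197185]]
```

View pics/w6.png

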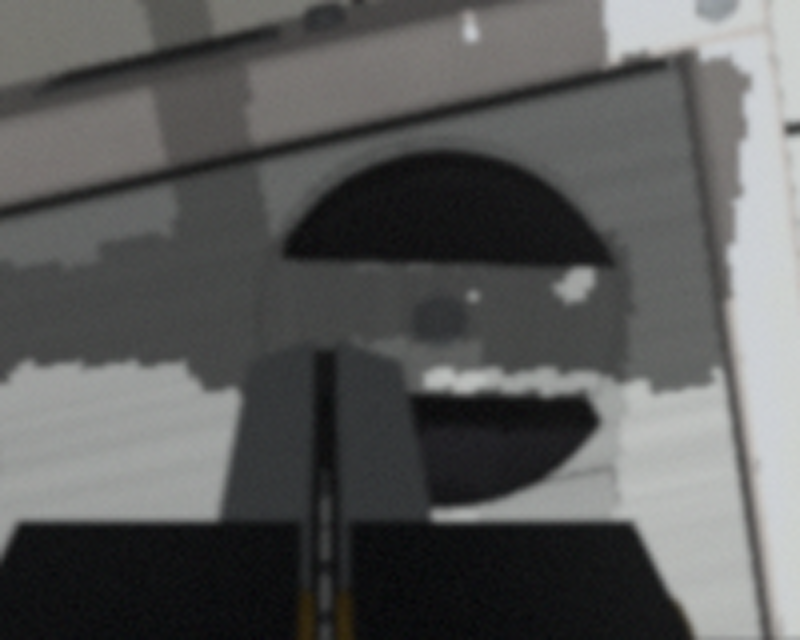

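The left screw is at (350,219.5) against a predicted (349.7,220.2), and the slot is parallel to the tool. I descend.

```bash
python3 -m inch '[[-2,0,10,0,0,0],[-2,0,22,0,0,0],[-2,0,32,0,0,0],[-2,0,39,0,0,0],[-2,0,43,0,0,0],[-2,0,46,0,0,0],[-2,0,48,0,0,0],[-2,0,48,0,0,0]]'
python3 - <<'E'
from station import env
from h import *
d=(0,-.0014)
q,h=arc('L',.22,.022,0.00,d);p=np.r_[q,.1]
rv=R.from_matrix(np.c_[[np.cos(h),np.sin(h),0],[np.sin(h),-np.cos(h),0],[0,0,-1]]).as_rotvec()
for ph,off in [(.22,.004),(.22,.008),(.3,.01),(.4,.011),(.5,.012),(.6,.012),(.7,.012),(.85,.012),(1.,.012),(1.15,.012),(1.3,.012),(1.45,.012),(1.55,.013),(1.6,.015)]:
    q,h=arc('L',ph,.022,off,d); print(ph,off,rowto(p,rv,np.r_[q,p[2]],h)[[0,1,5]])
E
```

```text
clock: 11.08
tool_pos: [0.5059, 0.0063, 0.1029]
orientation: [0.28, 3.127, -0.001]
wrist_force: [-3.3, 0.3, 14.2]
grip_width: 0.0007
0.22 0.004 [ 4. -0. -0.]
0.22 0.008 [ 8. -0. -0.]
0.3 0.01 [11.7   0.9   0.08]
0.4 0.011 [14.8   2.3   0.18]
0.5 0.012 [17.6   4.2   0.28]
0.6 0.012 [19.3   6.    0.38]
0.7 0.012 [20.8   8.    0.48]
0.85 0.012 [22.7  11.3   0.63]
1.0 0.012 [24.   14.8   0.78]
1.15 0.012 [24.8  18.5   0.93]
1.3 0.012 [25.1  22.2   1.08]
1.45 0.012 [24.7  26.    1.23]
1.55 0.013 [24.5  29.4   1.33]
1.6 0.015 [24.4  32.6   1.38]
```

The tip is on the slot floor at z 0.1029 with 14 N. I turn.

```bash
python3 -m inch '[[4,0,0,0,0,0],[8,0,0,0,0,0],[11.7,0.9,0,0,0,0.08],[14.8,2.3,0,0,0,0.18],[17.6,4.2,0,0,0,0.28],[19.3,6,0,0,0,0.38],[20.8,8,0,0,0,0.48],[22.7,11.3,0,0,0,0.63],[24,14.8,0,0,0,0.78],[24.8,18.5,0,0,0,0.93]]'
python3 - <<'E'
from station import env
from h import *
d=(0,-.0014)
q,h=arc('L',1.15,.022,0.012,d);p=np.r_[q,.1];print(q)
rv=R.from_matrix(np.c_[[np.cos(h),np.sin(h),0],[np.sin(h),-np.cos(h),0],[0,0,-1]]).as_rotvec()
for ph,off in [(1.25,.012),(1.35,.012),(1.45,.012),(1.55,.013),(1.6,.014),(1.6,.016)]:
    q,h=arc('L',ph,.022,off,d); print(ph,off,rowto(p,rv,np.r_[q,p[2]],h)[[0,1,5]])
c=env.read_camera("wrist");cv2.imwrite("pics/w7.png",c["pixels"][:,:,::-1])
E
```

```text
clock: 12.32
tool_pos: [0.4869, 0.0269, 0.103]
orientation: [1.655, 2.662, -0.001]
wrist_force: [-0.9, -3.6, 11.9]
grip_width: 0.0004
[0.48448789 0.02911486]
1.25 0.012 [2.1 1.3 0.1]
1.35 0.012 [4.1 2.8 0.2]
1.45 0.012 [6.  4.5 0.3]
1.55 0.013 [8.5 6.8 0.4]
1.6 0.014 [10.2   8.3   0.45]
1.6 0.016 [12.    9.1   0.45]
```

View pics/w7.png

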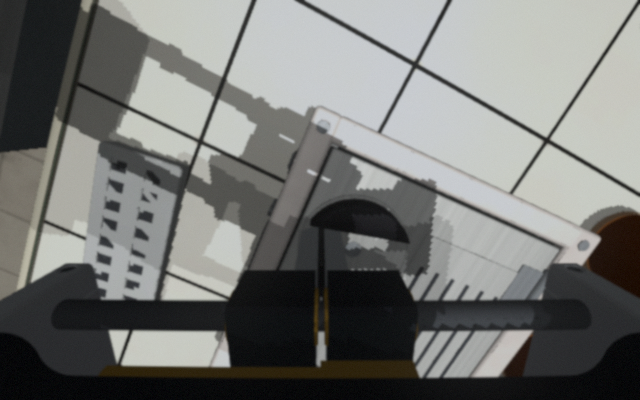

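The left head's slot has turned along with the tip; its edge runs (312,224) to (408,242). I finish the turn to the stop.

```bash
python3 -m inch '[[2.1,1.3,0,0,0,0.1],[4.1,2.8,0,0,0,0.2],[6,4.5,0,0,0,0.3],[8.5,6.8,0,0,0,0.4],[10.2,8.3,0,0,0,0.45],[12,9.1,0,0,0,0.45],[12,9.1,0,0,0,0.45],[12,9.1,0,0,0,0.45]]'
python3 - <<'E'
from station import env
from h import *
print(arc('L',1.571,.022,.008,(0,-.0014)))
c=env.read_camera("wrist");cv2.imwrite("pics/w8.png",c["pixels"][:,:,::-1])
E
```

```text
clock: 13.38
tool_pos: [0.4871, 0.0354, 0.1029]
orientation: [2.193, 2.232, -0.019]
wrist_force: [-5.5, -21.8, 15.9]
grip_width: 0.0004
(array([0.48721759, 0.03527218]), np.float64(1.6123375935897932))
```

View pics/w8.png

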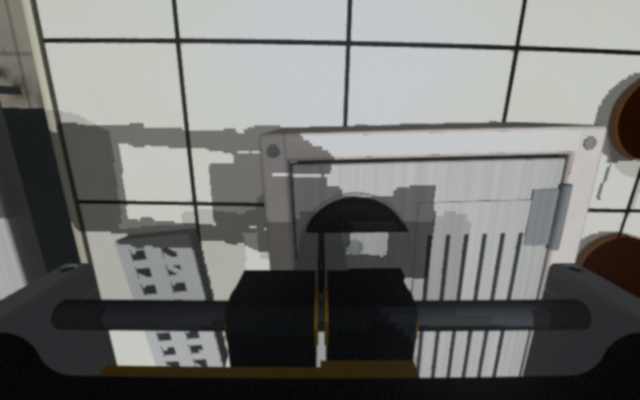

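The left fastener is at its stop too: 22 N sideways, the tip where predicted, and the slot edge square to the front edge. I back off, lift and retreat to check.

```bash
python3 -m inch '[[-6,0,0,0,0,0],[-13,0,0,0,0,0],[-13,0,-15,0,0,0],[-13,0,-45,0,0,0],[-13,0,-90,0,0,0],[-50,-40,-120,0,0,0],[-100,-80,-120,0,0,0],[-150,-120,-120,0,0,0],[-200,-150,-120,0,0,0],[-250,-150,-120,0,0,0],[-300,-150,-120,0,0,0],[-300,-150,-120,0,0,0]]'
python3 - <<'E'
from station import env
import cv2
c=env.read_camera("top");cv2.imwrite("pics/t9f.png",c["pixels"][:,:,::-1]);cv2.imwrite("pics/t9.png",cv2.resize(c["pixels"][130:250,275:425,::-1],None,fx=5,fy=5,interpolation=cv2.INTER_CUBIC))
c=env.read_camera("scene");cv2.imwrite("pics/s9.png",c["pixels"][:,:,::-1])
E
```

```text
clock: 14.92
tool_pos: [0.341, -0.2613, 0.2207]
orientation: [2.212, 2.229, -0.002]
wrist_force: [0.1, 0.2, 0.8]
grip_width: 0.0005
```

View pics/t9f.png

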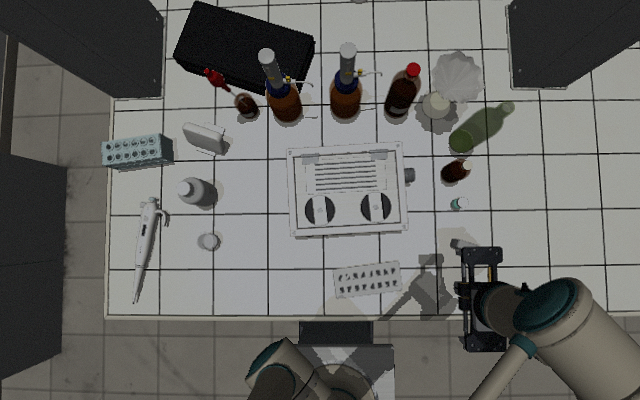

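View pics/t9.png

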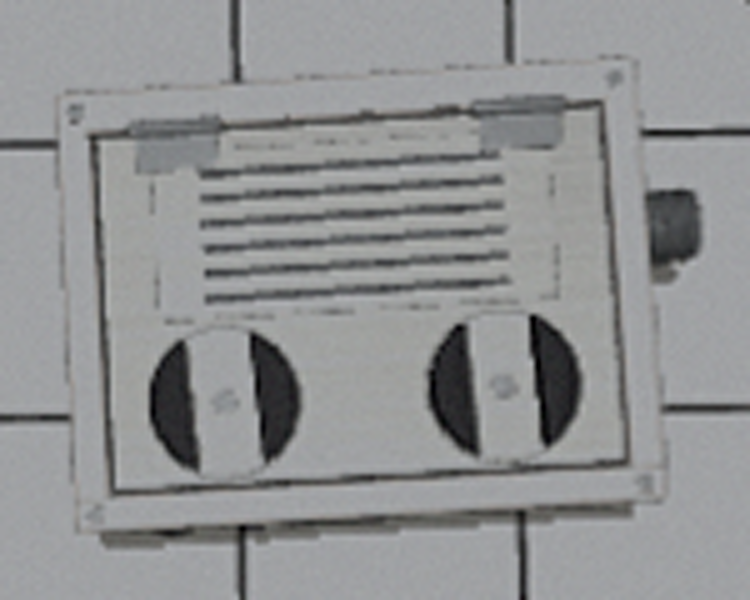

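View pics/s9.png

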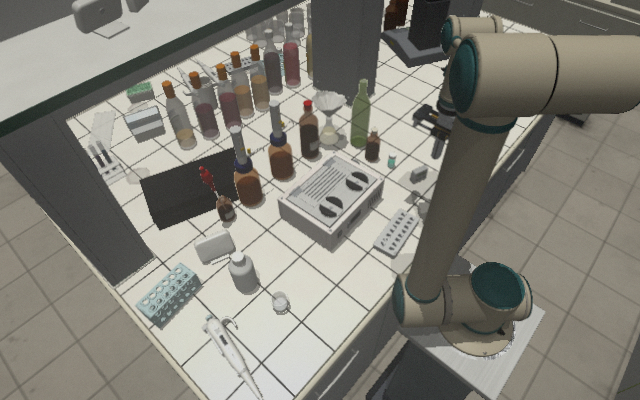

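The top crop shows the panel flush, with an even gap all round and no dark front gap. Both slots run front to back, parallel to the sides to within about 0.04 rad. The small things stand where they stood. I hand in.

```bash
python3 -c "
from station import env
print(env.job_done())"
```

```text
the job is handed in; nothing more can be done
None
```

The panel is shut and both fasteners are turned to their locked stops. I handed the job in at about 15 s of the 54 s allowed, and the hand-in gave no verdict.

- **What I did:** With the fingers shut, I pressed the panel flush in the right fastener's slot and turned that fastener clockwise until it stopped. I then did the same with the left one and backed the arm away.
- **Stops:** At the end of each turn the sideways force rose to 18 N (right) and 22 N (left). The fingertip was within 2 mm of its expected locked position both times.
- **Last pictures:** With nothing touching it, the panel lies flush. Both slots are square to the front edge to within about 0.04 rad, by eye from the top picture. That is inside the 0.17 rad allowed.
- **Small things:** By eye they are where they started. I did not measure their positions, and in the last top picture the gripper partly hides the timer.
- **Disagreement:** The wrist and top cameras differed by 2 to 3 mm on the fastener positions, so I shifted the targets by about 1.3 mm. No other check failed.

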